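# Clamp a culture flask and read its label

### The job

Load the small culture flask for its label reading: pick up the one lying to the left of the reading station, lay it flat in the nest of the reading station with its cap through the gap away from the clamp knob, and let go. Then turn the clamp knob clockwise until it clicks past its detent, so that its tab stays over the flask, and after that squeeze the label reader's trigger right in and release it. Leave the other things on the worktop where they are.

Things in the scene. Friction and masses are not known exactly. Their poses are not given: they have to be found in the camera images.
- flask: the SMALL culture flask (clear pinkish body, teal screw cap), loose, 0.035-0.07 kg, lying flat. Origin on its underside, z up. Body: 51 wide in x (-25 to +26), 24 high, in y from the shoulders at -24 to the flat base at +50; the sides are parallel from about y = 0 to +50. Neck and cap (25 in diameter, top at z = 29) reach to y = -50. Grip it across the 51 width at about y = +14.
- flask_cap (a point): centre of the small flask's cap (flask frame: x 0, y -42, z 16).
- station: the fixed reading station: aluminium base plate 235 x 345, 8 thick, with nest, clamp post and label reader. Origin on the worktop under nest_seat; x runs along the nest to the clamp knob, y to the left of that, z up. Its place and its yaw (up to 15 degrees) differ each time. Plate: x -97 to +137, y -285 to +60.
- nest_seat (a point): point on the nest's bed, 18 above the worktop, where the flask's origin belongs; axes as the station's. Seated, the flask's base (its +y) points along station +x to the knob, its cap along -x (flask yaw = station yaw - 90 degrees). The bed is 40 wide (y +-20) and stands 10 above the base plate, so fingers pass on both sides of it.
- nest_stop (a point): middle of the inner face of the nest's end wall, 55 along station +x from nest_seat. All stops stand 10 above the bed: this wall, side guides with faces at y = +-30.5 (only x = 35 to 59), and two shoulder posts with faces at x = -24 (x -36 to -24, y 15 to 45 either side; the neck goes in the gap between). The flask has about 5 of play each way.
- clamp_knob (a joint): angle of the clamp knob in rad, 0 to 1.3, growing clockwise seen from above; it starts at 0 to 0.1. A detent resists with a moment that rises to about 0.2 N m near 0.5; its crest is at 1.0. Let go before about 0.9 the knob turns back towards 0; past 1.1 it snaps on to its stop at 1.3 and stays.
- knob_grip (a point): centre of the knob's black grip bar, on its upright axis, 71 above the worktop, 92 along station +x from nest_seat. Bar 46 long, 13 thick, 27 high (57 to 84 above the worktop); x runs along the bar. At joint 0 the bar's x is at station yaw + 180 degrees + 1.3 rad (towards station -y); at 1.3 it points along station -x, to the flask.
- tab_tip (a point): tip of the steel hold-down tab, 52 from the knob's axis; it lies under the grip bar, along the bar's x, and turns with it. 13 wide, 5 thick, underside 49 above the worktop, 7 above the top of a seated flask.
- trigger (a joint): angle of the reader's trigger in rad: 0 at rest, 0.30 right in against its stop (13 mm at trigger_pad). A spring pushes it back: at trigger_pad about 2 N at rest, 7.5 N right in.
- trigger_pad (a point): point on the front face of the trigger where a finger presses, 66 above the worktop. The trigger is a black bar 20 high (56 to 76 above the worktop) and 9 thick, hinged about an upright axis 43 along station +x from here; it moves to station -y, towards the grip.
- reader_grip (a point): centre of the reader's fixed grip, straight opposite trigger_pad (station -y of it), 66 above the worktop. The reader lies on its side, barrel along station y looking to +y; the grip runs along station x, 24 thick (y +-12), 32 high (50 to 82), clear above, beside and 42 below. Its back face to the trigger's front at rest: 50. Two fingers from above that close along station y squeeze both together.
- big_flask: bystander: the LARGE culture flask, 73 x 142 x 41, to be left alone. Origin on its underside.
- timer: bystander: white bench timer, 66 x 66 x 18. Origin on its underside.
- cleaner: bystander: small brown bottle with black cap, 30 x 29 x 72, standing. Origin on its underside.
Things that resemble listed ones, but are neither listed nor needed, are in the scene too. What is shaped like the flask but green is not meant.

How it is judged:
On the way, in this order (a step that is already met when the one before it is completed fails the run):
1. the small flask lies flat in the nest, cap away from the knob, and is let go (x of flask in the frame of nest_seat between -0.012 and 0.012 m and y of flask in the frame of nest_seat between -0.008 and 0.008 m and z of flask in the frame of nest_seat between -0.003 and 0.003 m and angle between flask's own z axis and vertical below 0.07 rad and angle between the y axis of flask and the x axis of station, either way round below 0.2 rad and x of flask_cap in the frame of nest_seat below -0.02 m and contact force between the fingers and flask below 0.3 N and linear speed of flask below 0.02 m/s), for 0.2 s.
2. with the flask in the nest, the clamp knob has clicked past its detent (x of flask in the frame of nest_seat between -0.012 and 0.012 m and y of flask in the frame of nest_seat between -0.008 and 0.008 m and z of flask in the frame of nest_seat between -0.003 and 0.003 m and angle between flask's own z axis and vertical below 0.07 rad and angle between the y axis of flask and the x axis of station, either way round below 0.2 rad and x of flask_cap in the frame of nest_seat below -0.02 m and value of joint clamp_knob above 1.2 rad), for 0.2 s.
3. with the flask clamped, the reader's trigger is squeezed right in (all of step 2 and value of joint trigger above 0.24 rad), for 0.1 s.
At the end, for the whole second after the job is handed in: The small flask lies flat at rest on the nest's bed (origin within 12 mm along and 8 mm across of the seat, 3 mm in height, within 0.2 rad of the nest's direction), cap away from the knob; the clamp knob is past its detent (over 1.2 rad); the trigger is back out (under 0.05 rad) (all of step 2 and value of joint trigger below 0.05 rad and linear speed of flask below 0.01 m/s); the robot touches nothing.
It fails at once if the large flask is moved more than 3 cm (distance of big_flask from where it was at the start of the episode above 0.03 m).
It fails at once if the timer is moved more than 3 cm (distance of timer from where it was at the start of the episode above 0.03 m).
It fails at once if the small brown bottle is moved more than 3 cm (distance of cleaner from where it was at the start of the episode above 0.03 m).
It also fails if it takes over 59 s, if anything falls off the work surface, if the arm or the gripper's body presses on something with over 40 N, if the wrist force passes 120 N, or if a joint passes its speed limit or range.

### The arm

A 6-joint arm with a two-finger parallel gripper is mounted at the origin on a cart in front of the work surface, level with it; the furniture and walls round the work are solid. World frame = base frame: x ahead of the robot, y to its left, z up, the work surface at z = 0. Lengths are in m, angles in rad, forces in N, time in s.
With the tool pointing down it reaches from about 0.325 to 0.85 m from the base axis. Payload 15.5 kg.
Tool frame: the origin (TCP) lies at the very end of the fingers, on their centre line; the grasp point (between the pads) lies manip.grasp_offset behind it (manip.grasp_offset is the distance from the TCP to the grasp point, in m); z points along the fingers, y is the line along which they close (so a half turn about z gives the same grasp; the last joint's range is limited). The gripper opens to 91 mm and grips with 3 to 60 N. Pads are 32 mm wide; open, the fingers measure 118 mm over their backs; the gripper's body (76 mm by 178 mm) begins 60 mm behind the grasp point.
Start: joints at [-1.26, 0.494, 1.345, -0, 1.302, -0.096], TCP at [0.247, -0.574, 0.214] pointing down, gripper open.
Joint ranges: [-2.91, 2.91], [-0.82, 2.16], [0.22, 2.67], [-1.22, 4.37], [0.12, 2.79], [-3.08, 3.08]. Speed limits (rad/s): [1.89, 1.89, 2.57, 3.01, 3.01, 3.01].

### API

Orientations are given as a rotation vector (axis times angle).
In Python, from rig import read_state, viewer, workorder, nets, manip gives the robot as it stands.
- The arm moves only by the shell command python3 -m pendant 'ROWS'. ROWS is a JSON object of lists of equal length, an entry for each row: "travel": the shift along the tool's x, y, z in cm, a list of three; "turn": the turn about the tool's z in rad; "claw": the finger opening in cm, from 0 to 9.12. In form: {"travel": [[dx, dy, dz], ...], "turn": [turn, ...], "claw": [claw, ...]}. A call has exactly 8 rows; each row is the pose to reach, as a shift and turn from the pose commanded when the call began, along the tool's axes at that moment; what a row does not reach only later rows make up. A row lasts 1/10 s, in which the tool goes at most 50 mm and 8.59 degrees, less where a joint would pass 70% of its speed; a pose out of reach is approached as far as the arm can. A call with a gripper value outside its range is refused whole. The fingers move at their own pace and stop on an object; the grip force is fixed at half the most. Time passes only in rows, so rows that repeat a pose let the fingers close, or fill a call up. It gives the time, the measured TCP pose, the force, the opening and the grip force at its end, in the units of the state.
- read_state(): the state, without advancing time (a new reading comes with each control period).
- viewer.camera(name): name is "scene" or "top" or "wrist"; returns a dict with "pixels" (480x640x3 uint8, blue, green, red), "range_z" (480x640 float32, m along the optical axis (not along the pixel's ray), 0 where there is no reading), "fx", "fy", "cx", "cy" (pixels), "k1" (the pictures are not rectified: a ray, as slopes to the right and down, at radius r is drawn at 1 + k1 r^2 times it, then the intrinsics apply), "extrinsics" (4x4, takes a point from camera to world coordinates). Camera axes: x right, y down, z forward; pixel columns grow to the right and rows downward; lengths in m; the calibration is good to about 2 mm. A picture is of the moment at which its call begins.
- workorder.finish_job(): hands the job in; it is judged then, once.
Trained networks look in a picture, given as the dict that the camera call returned (one of the last four; its "shot" number tells which), for a name from the list of things; names that differ only in an ending like _2 or _b are one class to them, and where a whole thing is asked for, a point or a joint stands for the part that bears it (a point fixed in the world has none). Each returns a list of dicts, best first, with "confidence" (0 to 1); they miss things now and then, are a little off and sometimes report something else, mostly with a low value. They report only what shows in the picture. A call takes as long as a camera call. They do not tell look-alikes from the thing itself.
- nets.find_in(picture, query): "point" ([x, y, z] in m, in world coordinates, good to about 4 mm: the middle of the surface that is visible of it).
- nets.outline_of(picture, query): "pixels" (480x640 bool, what is visible of it).
The state is a dict: "time": time; "joints": joint angles; "joint_vel": joint speeds; "effort": joint torques, N m; "position": TCP position; "tool_rot": TCP orientation; "force": force on the tool from outside, world axes, zero at the start; "ft_torque": the same for the moment, N m; "gripper_width": finger opening in m; "grasp_force": force on a finger pad.
Only numpy, scipy, OpenCV 4.12 (cv2) and the standard library are available. Lean on these libraries where they do the work, as an engineer would, in place of code of your own. Each camera call takes 0.05 s, during which the arm holds its last target. There are 200 camera calls.

## Working session

There is one attempt and no reset: what is moved stays moved. The work goes in short steps, Python scripts to look and compute and a shell command to move; the robot and the scene stay as the last step left them, time stands still between calls to the robot, and variables do not carry over. Pictures are saved under pics/ and viewed, at most 10 in all, crops included, and the job is handed in when it is done.

```bash
ls; mkdir -p pics; cat > h.py <<'E'
import numpy as np, cv2
from scipy.spatial.transform import Rotation as R
from rig import read_state, viewer, workorder, nets, manip
def cloud(p):
    v,u=np.mgrid[0:480,0:640]
    x=(u-p['cx'])/p['fx']; y=(v-p['cy'])/p['fy']
    a,b=x.copy(),y.copy()
    for _ in range(10):
        s=1+p['k1']*(a*a+b*b); a,b=x/s,y/s
    z=p['range_z']; P=np.stack([a*z,b*z,z],-1)
    E=np.array(p['extrinsics']); W=P@E[:3,:3].T+E[:3,3]
    W[z<=0]=np.nan
    return W
E
python3 - <<'E'
from h import *
print(manip.grasp_offset, read_state())
for n in ('top','scene'):
    p=viewer.camera(n); cv2.imwrite(f'pics/{n}0.png',p['pixels'])
    print(n,np.round(p['extrinsics'],3).tolist())
    for q in ['flask','station','clamp_knob','knob_grip','tab_tip','trigger','trigger_pad','reader_grip','nest_seat','nest_stop','flask_cap','big_flask']:
        print(q,[(np.round(d['point'],3).tolist(),round(d['confidence'],2)) for d in nets.find_in(p,q)[:4]])
E
```

```text
pics
0.0188 {'time': 0.0, 'joints': array([-1.26053589e+00,  4.94198427e-01,  1.34612998e+00,  1.68743819e-05,
        1.30248338e+00, -9.54897855e-02]), 'joint_vel': array([-5.08014595e-04, -1.04935620e-03,  8.93737061e-05, -9.16967601e-05,
        1.97772972e-04, -1.06365310e-03]), 'effort': array([ 5.46850642e-03, -8.78813338e+01, -3.81852686e+01,  7.12158973e-02,
        5.30962867e-02, -2.38475022e-04]), 'position': array([ 0.24659182, -0.57388967,  0.21332917]), 'tool_rot': array([-3.07597523e+00, -6.32736427e-01,  1.79772375e-04]), 'force': array([ 0.06504548, -0.23401102, -0.86368871]), 'ft_torque': array([-0.0116058 , -0.01353731,  0.01189129]), 'grasp_force': 0.0, 'gripper_width': 0.09133362663125483}
top [[-0.016, -0.992, 0.127, 0.319], [-1.0, 0.014, -0.017, -0.068], [0.015, -0.127, -0.992, 1.796], [0.0, 0.0, 0.0, 1.0]]
flask [([0.366, 0.25, 0.008], 0.92), ([0.52, 0.232, 0.007], 0.69), ([0.564, -0.094, 0.003], 0.2)]
station [([0.564, -0.1, 0.005], 0.68)]
clamp_knob [([0.617, 0.019, 0.055], 0.5), ([0.564, -0.1, 0.012], 0.16)]
knob_grip [([0.614, 0.019, 0.06], 0.48)]
tab_tip
[... 437 characters left out ...]
471, 0.401, -0.786, 0.704], [-0.012, -0.893, -0.449, 0.534], [0.0, 0.0, 0.0, 1.0]]
flask [([0.52, 0.238, 0.016], 0.93), ([0.364, 0.26, 0.01], 0.86), ([0.658, -0.44, 0.005], 0.38)]
station [([0.558, -0.072, 0.007], 0.58)]
clamp_knob [([0.611, 0.029, 0.062], 0.66)]
knob_grip [([0.61, 0.029, 0.06], 0.92)]
tab_tip [([0.61, 0.028, 0.062], 0.89)]
trigger [([0.55, -0.171, 0.066], 0.51)]
trigger_pad [([0.548, -0.17, 0.07], 0.56)]
reader_grip [([0.556, -0.076, 0.006], 0.93), ([0.525, 0.236, 0.012], 0.37)]
nest_seat [([0.559, -0.078, 0.009], 0.67)]
nest_stop [([0.56, -0.076, 0.009], 0.76)]
flask_cap [([0.362, 0.254, 0.012], 0.96), ([0.522, 0.24, 0.009], 0.95)]
big_flask [([0.656, -0.44, 0.008], 0.68)]
```

```bash
python3 - <<'E'
import cv2
a=cv2.imread('pics/top0.png');
c=a[120:420,90:490]; cv2.imwrite('pics/topc.png',cv2.resize(c,(800,600),interpolation=cv2.INTER_CUBIC))
E
```

```text
(no output)
```

View pics/topc.png

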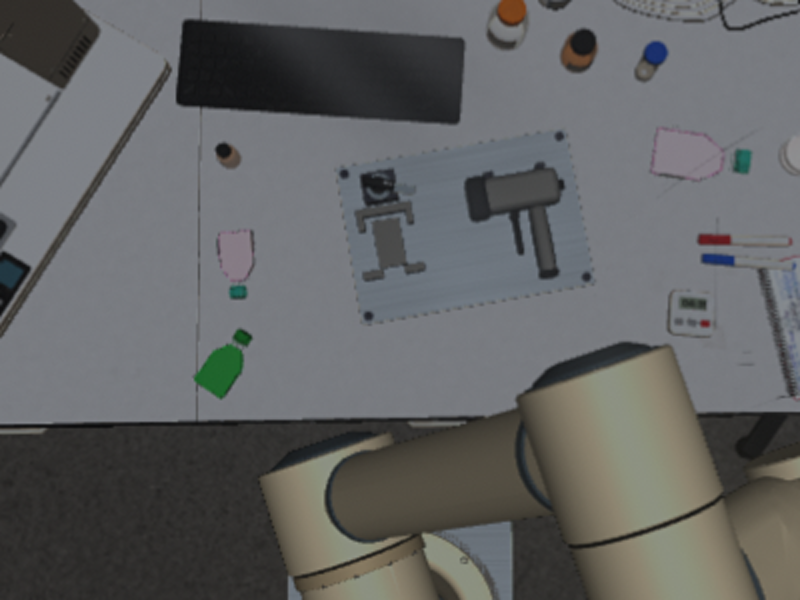

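View pics/scene0.png

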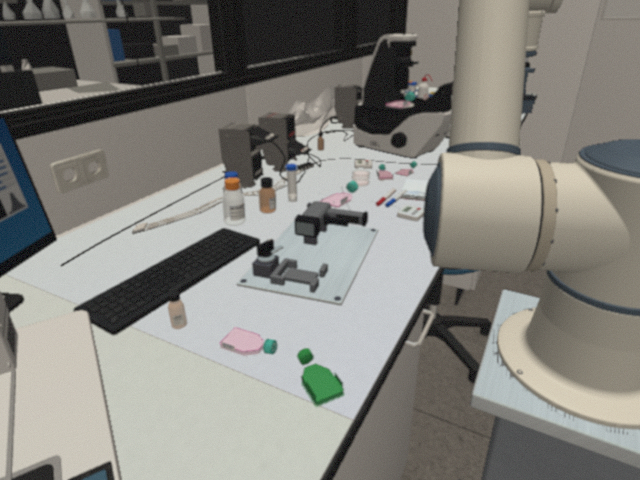

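The top crop shows the small pink flask at crop (237,255), with its cap towards the robot. The green look-alike is at (220,370). The station plate screws are at (344,173), (559,135), (587,277) and (368,316), the knob at (378,185), the nest at (390,245) and the reader at (520,200). The scene view agrees: flask at (245,342), knob at (265,255).

```bash
cat >> h.py <<'E'
def ray(p,uv,z):
    uv=np.atleast_2d(uv).astype(float)
    xy=(uv-[p['cx'],p['cy']])/[p['fx'],p['fy']]; a=xy.copy()
    for _ in range(10): a=xy/(1+p['k1']*(a**2).sum(1,keepdims=True))
    E=np.array(p['extrinsics']); d=np.c_[a,np.ones(len(a))]@E[:3,:3].T
    return (E[:3,3]+d*((z-E[2,3])/d[:,2:]))
def togo(xy,zt,yaw):
    "shift in tool axes (cm) and turn so that tool y axis lies along world direction yaw (mod pi)"
    s=read_state(); M=R.from_rotvec(s['tool_rot']).as_matrix()
    d=M.T@(np.array([*xy,zt])-s['position'])*100
    ty=np.arctan2(M[1,1],M[0,1]); t=(yaw-ty+np.pi/2)%np.pi-np.pi/2
    print('travel',np.round(d,2),'turn',round(-t,3),'j6',round(s['joints'][5],2),'tooly',round(ty,3),'z',round(s['position'][2],4))
E
python3 - <<'E'
from h import *
p=viewer.camera('top'); g=cv2.cvtColor(p['pixels'],cv2.COLOR_BGR2GRAY).astype(float)
c=np.array([(344,173),(559,135),(587,277),(368,316)])/2+[90,120]
S=[]
for u,v in c:
    u0,v0=int(u)-6,int(v)-6; w=g[v0:v0+13,u0:u0+13]; m=np.clip(np.median(w)-25-w,0,None)
    yy,xx=np.mgrid[0:13,0:13]; S.append([u0+(m*xx).sum()/m.sum(),v0+(m*yy).sum()/m.sum()])
W=ray(p,S,0.008)[:,:2]; print(np.round(S,1).tolist(),np.round(W,4).tolist())
# 0: +x+y, 1:+x -y, 2:-x -y, 3:-x +y
ex=(W[0]+W[1]-W[2]-W[3]); ey=(W[0]+W[3]-W[1]-W[2]); print('sizes',np.linalg.norm(ex)/2,np.linalg.norm(ey)/2)
y1=np.arctan2(ex[1],ex[0]); y2=np.arctan2(-ey[0],ey[1]); print('yaw',y1,y2)
yaw=(y1+y2)/2; Rm=np.array([[np.cos(yaw),-np.sin(yaw)],[np.sin(yaw),np.cos(yaw)]])
o=W.mean(0)-Rm@[0.020,-0.1125]; print('seat',o,'knob',o+Rm@[.092,0])
for q in ('flask','flask_cap'):
  for d in nets.outline_of(p,q)[:2]:
    m=d['pixels']; v,u=np.nonzero(m); print(q,d['confidence'],u.mean(),v.mean(),np.round(cv2.minAreaRect(ray(p,np.c_[u,v],.02)[:,:2].astype(np.float32)),4) if 0 else cv2.minAreaRect((ray(p,np.c_[u,v],.012)[:,:2]*1000).astype(np.float32)))
togo((.52,.235),.25,0)
togo((.49,.22),.2,0)
E
```

```text
[[261.7, 206.5], [369.3, 187.7], [382.8, 258.0], [273.8, 277.5]] [[0.6494, 0.076], [0.7016, -0.242], [0.4922, -0.276], [0.4401, 0.0418]]
sizes 0.21211475925841908 0.32213084149666155
yaw 0.16164035829312404 0.1627152556534422
seat [0.53292412 0.00776147] knob [0.62371689 0.02261651]
flask 0.97 208.07081545064378 249.02575107296138 ((516.890380859375, 229.62612915039062), (98.74820709228516, 52.93610382080078), 7.3362908363342285)
flask 0.78 201.31057268722466 303.2136563876652 ((378.4847717285156, 244.26193237304688), (52.74163818359375, 96.98775482177734), 55.88206100463867)
flask_cap 0.9 207.88598574821853 248.5605700712589 ((515.584228515625, 234.28973388671875), (96.62867736816406, 52.03983688354492), 0.32686489820480347)
flask_cap 0.82 201.30590717299577 303.1856540084388 ((377.70184326171875, 243.81881713867188), (54.355621337890625, 96.18916320800781), 55.884159088134766)
travel [ 57.06 -63.56  -3.61] turn -1.165 j6 -0.1 tooly -1.165 z 0.2139
travel [ 53.71 -63.37   1.39] turn -1.165 j6 -0.1 tooly -1.165 z 0.2139
```

```bash
python3 -m pendant '{"travel":[[3.3,-3.8,0],[6.6,-7.6,0],[9.9,-11.4,0],[13.2,-15.2,0],[16.5,-19,0],[19.8,-22.8,0],[23.1,-26.6,0],[26.4,-30.4,0]],"turn":[0.05,0.1,0.15,0.2,0.25,0.3,0.35,0.4],"claw":[9.1,9.1,9.1,9.1,9.1,9.1,9.1,9.1]}'; python3 -c "
from h import *
togo((.49,.225),.2,np.pi/2)"
```

```text
time: 2.25
position: [0.3687, -0.1915, 0.2142]
tool_rot: [3.141, 0.005, 0.001]
force: [1.0, -0.7, -0.3]
gripper_width: 0.091
grasp_force: 0.0
travel [ 12.26 -41.61   1.41] turn 0.003 j6 0.94 tooly -1.568 z 0.2142
```

```bash
python3 -m pendant '{"travel":[[1.4,-4.7,0],[2.8,-9.4,0.2],[4.2,-14.1,0.4],[5.6,-18.8,0.6],[7,-23.5,0.8],[8.4,-28.2,1],[9.8,-32.9,1.2],[11.2,-37.6,1.4]],"turn":[0,0,0,0,0,0,0,0],"claw":[9.1,9.1,9.1,9.1,9.1,9.1,9.1,9.1]}'; python3 -m pendant '{"travel":[[0.5,-2,0],[0.5,-4,0],[0.5,-4,0],[0.5,-4,0],[0.5,-4,0],[0.5,-4,0],[0.5,-4,0],[0.5,-4,0]],"turn":[0,0,0,0,0,0,0,0],"claw":[9.1,9.1,9.1,9.1,9.1,9.1,9.1,9.1]}'; python3 - <<'E'
from h import *
p=viewer.camera('wrist'); cv2.imwrite('pics/w1.png',p['pixels']); print(np.round(p['extrinsics'],3).tolist())
for q in ('flask','flask_cap'):
  for d in nets.outline_of(p,q)[:2]:
    m=d['pixels']; v,u=np.nonzero(m); print(q,d['confidence'],u.mean(),v.mean(),cv2.minAreaRect((ray(p,np.c_[u,v],.012)[:,:2]*1000).astype(np.float32)))
  print([(np.round(d['point'],3).tolist(),round(d['confidence'],2)) for d in nets.find_in(p,q)[:4]])
E
```

```text
time: 3.05
position: [0.4785, 0.1857, 0.2]
tool_rot: [-3.142, -0.01, -0.001]
force: [1.1, 0.3, 0.4]
gripper_width: 0.091
grasp_force: 0.0
time: 3.85
position: [0.4831, 0.2231, 0.2]
tool_rot: [-3.142, -0.008, -0.0]
force: [0.2, 0.2, -0.3]
gripper_width: 0.091
grasp_force: 0.0
[[0.005, -0.969, -0.247, 0.553], [-1.0, -0.005, -0.001, 0.224], [-0.0, 0.247, -0.969, 0.368], [0.0, 0.0, 0.0, 1.0]]
flask 0.83 309.93526832324073 170.2305282940071 ((514.6304321289062, 233.25827026367188), (99.74414825439453, 50.98347854614258), 3.857938766479492)
flask 0.56 299.24842105263156 325.37105263157895 ((378.19329833984375, 247.45794677734375), (49.651580810546875, 102.68850708007812), 65.16123962402344)
[([0.39, 0.245, 0.009], 0.83), ([0.532, 0.235, 0.011], 0.69)]
flask_cap 0.89 299.81055555555554 325.36611111111114 ((377.80462646484375, 246.68002319335938), (50.01504135131836, 101.03510284423828), 63.66278839111328)
flask_cap 0.81 309.6565028002489 170.19622484961627 ((514.5150756835938, 233.45547485351562), (99.0635757446289, 51.092872619628906), 3.590242385864258)
[([0.53, 0.233, 0.01], 0.92), ([0.393, 0.246, 0.015], 0.85)]
```

View pics/w1.png

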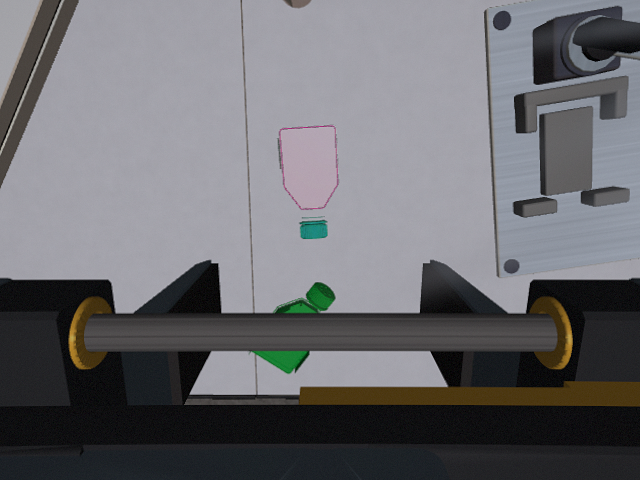

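The wrist view shows the flask body at (281-338,126-208), its cap at (313,230), and the nest bed with corners at (541,113), (592,107), (592,190) and (541,195).

```bash
python3 - <<'E'
from h import *
p=viewer.camera('wrist'); px=p['pixels'].astype(int)
b=ray(p,[(281,128),(336.5,126),(281.5,180),(338,180)],.022)*1000; print(np.round(b[:,:2],1).tolist())
m=(px[...,1]-px[...,2]>40)&(px[...,0]-px[...,2]>40); m[:200]=0; m[250:]=0
v,u=np.nonzero(m); print(u.min(),u.max(),v.min(),v.max())
c=ray(p,[((u.min()+u.max())/2,(v.min()+v.max())/2)],.02)[0]*1000; print('cap',c[:2])
bm=(b[0]+b[1])[:2]/2; d=bm-c[:2]; print('base',bm,'dirs',np.arctan2(d[1],d[0]),'len',np.linalg.norm(d))
e=(b[0]-b[1]); print('edge yaw',np.arctan2(-e[0],e[1]))
B=ray(p,[(541,113),(592,107),(592,190),(541,195)],.018)[:,:2]; print('bed',np.round(B,4).tolist(),B.mean(0))
s=ray(p,[(502,20),(512,266)],.008)[:,:2]; print('screws',s.tolist())
E
```

```text
[[561.7, 257.6], [563.6, 211.4], [518.8, 258.0], [519.1, 209.4]]
300 327 221 238
cap [474.92639025 230.44548457]
base [562.61515353 234.50709958] dirs 0.046285453088396766 len 87.78277690798967
edge yaw 0.04054789105865045
bed [[0.5745, 0.0418], [0.5792, 0.0009], [0.5109, -0.0112], [0.5064, 0.0319]] [0.54274993 0.01584801]
screws [[0.646426685795979, 0.07854241493756745], [0.43812733864879005, 0.04388871389578819]]
```

```bash
python3 -m pendant '{"travel":[[2.3,-0.5,4],[4.6,-1,8],[4.6,-1,12],[4.6,-1,15],[4.6,-1,17.5],[4.6,-1,19],[4.6,-1,19.5],[4.6,-1,19.5]],"turn":[-0.04,-0.04,-0.04,-0.04,-0.04,-0.04,-0.04,-0.04],"claw":[9.1,9.1,9.1,9.1,9.1,9.1,9.1,9.1]}'; python3 -m pendant '{"travel":[[0,0,0],[0,0,0],[0,0,0],[0,0,0],[0,0,0],[0,0,0],[0,0,0],[0,0,0]],"turn":[0,0,0,0,0,0,0,0],"claw":[4.5,4.5,4.5,4.5,4.5,4.5,4.5,4.5]}'
```

```text
time: 4.95
position: [0.5288, 0.2337, 0.0046]
tool_rot: [3.141, 0.072, -0.001]
force: [-1.2, 0.3, 1.1]
gripper_width: 0.0911
grasp_force: 0.0
time: 5.75
position: [0.5291, 0.2337, 0.0051]
tool_rot: [-3.141, -0.072, -0.0]
force: [-0.2, 0.0, 5.1]
gripper_width: 0.0505
grasp_force: 30.0
```

```bash
python3 -m pendant '{"travel":[[0,0,-4],[0,0,-8],[-2,4,-11],[-4,8.5,-14],[-6,13,-16],[-8,17.5,-16.5],[-9,21.5,-16.5],[-9,23.5,-16.5]],"turn":[0,0,-0.02,-0.05,-0.08,-0.12,-0.12,-0.12],"claw":[4.5,4.5,4.5,4.5,4.5,4.5,4.5,4.5]}'; python3 - <<'E'
from h import *
s=read_state(); print(s['time'],s['position'],s['gripper_width'],s['tool_rot'])
p=viewer.camera('wrist'); cv2.imwrite('pics/w2.png',p['pixels'])
E
```

```text
time: 6.55
position: [0.4482, -0.0077, 0.1704]
tool_rot: [3.131, 0.258, -0.0]
force: [0.6, 0.1, -1.0]
gripper_width: 0.0509
grasp_force: 30.0
6.55 [ 0.44817437 -0.00772954  0.17044421] 0.05087464386160863 [ 3.13050968e+00  2.58185971e-01 -7.95620181e-05]
```

View pics/w2.png

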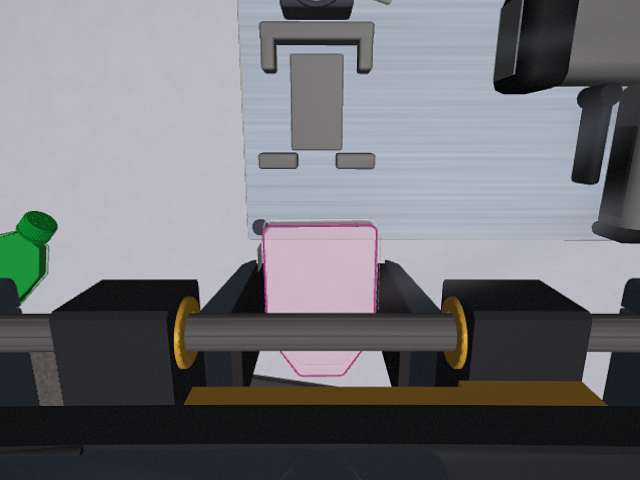

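The wrist view shows the held flask square to the nest. The bed corners are at (291,53) and (343,150), the shoulder posts at (258-298,153-168) and (336-375,153-168), the guide ends at row 72, and the flask base edge at (264-377,225).

```bash
python3 - <<'E'
from h import *
p=viewer.camera('wrist'); s=read_state(); M=R.from_rotvec(s['tool_rot']).as_matrix()
def t(uv,z): return np.round(((ray(p,uv,z)-s['position'])@M)[:,:2]*1000,1).tolist()  # tool axes mm
print('yaw',np.arctan2(M[1,0],M[0,0]))
print('bed',t([(291,53),(343,53),(342.5,150),(291,149.5)],.018))
print('posts front gap/outer',t([(298,153),(336,153),(258,153),(375,153)],.028))
print('guide ends',t([(276,72),(357.5,72)],.028), 'wall outer L/R', t([(262,24),(374,24)],.028))
print('flask base',t([(264,225),(377,225)],.187))
print('screw',t([(260,227)],.008))
E
```

```text
yaw 0.16251244685510963
bed [[130.5, -20.9], [130.5, 17.4], [61.1, 18.1], [61.4, -22.1]]
posts front gap/outer [[59.1, -16.2], [59.1, 12.7], [59.0, -46.5], [59.2, 42.2]]
guide ends [[116.0, -31.3], [116.1, 27.5]] wall outer L/R [[147.1, -40.2], [147.2, 38.3]]
flask base [[37.0, -21.1], [37.0, 22.6]]
screw [[-2.6, -50.1]]
```

```bash
python3 -m pendant '{"travel":[[4,-0.1,0],[8,-0.2,2],[9.7,-0.2,5],[9.7,-0.2,8],[9.7,-0.2,10],[9.7,-0.2,11],[9.7,-0.2,11],[9.7,-0.2,11]],"turn":[0,0,0,0,0,0,0,0],"claw":[4.5,4.5,4.5,4.5,4.5,4.5,4.5,4.5]}'; python3 -m pendant '{"travel":[[0,0,1],[0,0,2],[0,0,2.7],[0,0,3.2],[0,0,3.4],[0,0,3.6],[0,0,3.6],[0,0,3.6]],"turn":[0,0,0,0,0,0,0,0],"claw":[4.5,4.5,4.5,4.5,4.5,4.5,4.5,4.5]}'; python3 - <<'E'
from h import *
p=viewer.camera('scene'); c=p['pixels'][200:320,220:400]; cv2.imwrite('pics/s2.png',cv2.resize(c,None,fx=4,fy=4,interpolation=cv2.INTER_CUBIC))
E
```

```text
time: 7.45
position: [0.5456, 0.0131, 0.0606]
tool_rot: [3.131, 0.26, 0.001]
force: [0.4, -0.6, 0.8]
gripper_width: 0.0507
grasp_force: 30.0
time: 8.25
position: [0.5453, 0.0128, 0.0241]
tool_rot: [3.131, 0.26, 0.0]
force: [0.1, -0.2, -0.1]
gripper_width: 0.0508
grasp_force: 30.0
```

View pics/s2.png

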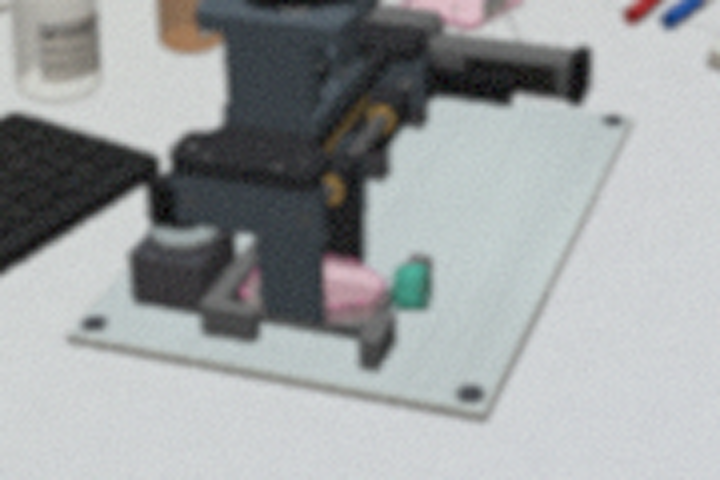

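The flask sits between the end wall and the shoulder posts, with its cap past the gap at (412,285). I'll lower it slightly, open and rise.

```bash
python3 -m pendant '{"travel":[[0,0,0.1],[0,0,0.1],[0,0,0.1],[0,0,0.1],[0,0,0.1],[0,0,0.1],[0,0,0.1],[0,0,0.1]],"turn":[0,0,0,0,0,0,0,0],"claw":[4.5,4.5,7,7,7,7,7,7]}'; python3 -m pendant '{"travel":[[0,0,-1],[0,0,-3],[0,0,-6],[0,0,-10],[-3,0,-14],[-6,0,-14.7],[-9.7,0,-14.7],[-9.7,0,-14.7]],"turn":[0,0,0,0,0,0,0,0],"claw":[7,7,7,7,7,7,7,7]}'; python3 - <<'E'
from h import *
s=read_state();print(s['time'],s['position'])
p=viewer.camera('wrist'); cv2.imwrite('pics/w3.png',p['pixels'])
E
```

```text
time: 9.1
position: [0.5452, 0.0128, 0.0229]
tool_rot: [-3.131, -0.26, 0.0]
force: [-0.2, 0.1, -0.6]
gripper_width: 0.0699
grasp_force: 0.0
time: 9.9
position: [0.4451, -0.0032, 0.1707]
tool_rot: [-3.131, -0.26, 0.003]
force: [-0.3, -0.1, 0.6]
gripper_width: 0.0702
grasp_force: 0.0
9.9 [ 0.44505419 -0.00322235  0.17073134]
```

View pics/w3.png

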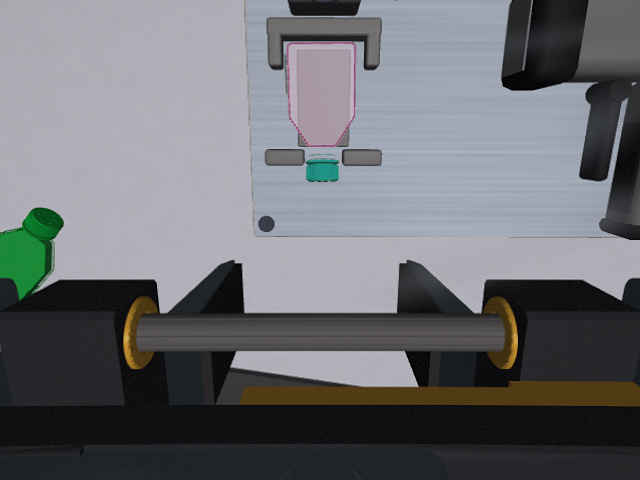

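The flask is well seated: base against the wall at row 42, cap through the gap at (322,170). Next I'll look over the knob and reader.

```bash
python3 -m pendant '{"travel":[[2,2,-3],[4,4,-6],[6,6,-8],[6,6,-8],[6,6,-8],[6,6,-8],[6,6,-8],[6,6,-8]],"turn":[0,0,0,0,0,0,0,0],"claw":[7,7,7,7,7,7,7,7]}'; python3 - <<'E'
from h import *
s=read_state();print(s['time'],s['position'],s['tool_rot'])
p=viewer.camera('wrist'); cv2.imwrite('pics/w4.png',p['pixels'])
for q in ('knob_grip','trigger_pad','reader_grip','tab_tip'):
  print(q,[(np.round(d['point'],3).tolist(),round(d['confidence'],2)) for d in nets.find_in(p,q)[:3]])
E
```

```text
time: 10.75
position: [0.518, -0.052, 0.2495]
tool_rot: [-3.13, -0.261, 0.002]
force: [-0.3, -0.2, -1.3]
gripper_width: 0.0698
grasp_force: 0.0
10.75 [ 0.51800547 -0.05200975  0.24949305] [-3.13042325e+00 -2.60824542e-01  1.56366463e-03]
knob_grip [([0.613, 0.02, 0.056], 0.91), ([0.591, -0.106, 0.009], 0.21)]
trigger_pad [([0.555, -0.17, 0.076], 0.72)]
reader_grip [([0.59, -0.103, 0.012], 0.93)]
tab_tip [([0.618, 0.017, 0.063], 0.75), ([0.55, -0.169, 0.074], 0.61)]
```

View pics/w4.png

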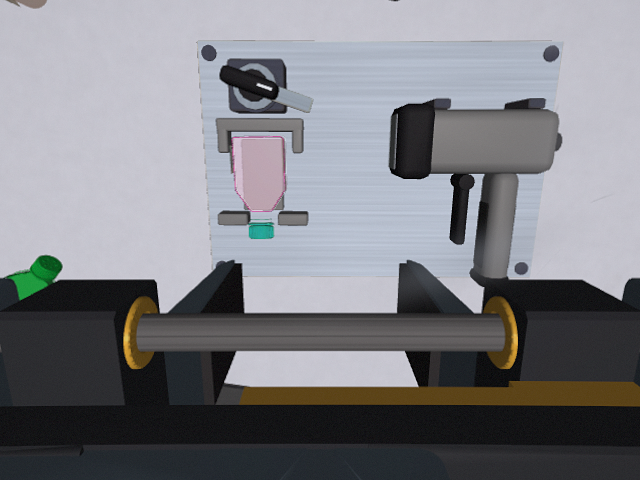

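The wrist view shows the bar ends at (221,71) and (279,92), the tab tip at (311,104), and the trigger from its hinge at (463,181) to (459,243). The reader grip spans columns 478-518, and the plate screws are at (209,53), (551,54), (521,268) and (221,268).

```bash
python3 - <<'E'
from h import *
p=viewer.camera('wrist')
W=ray(p,[(209,53),(551,54),(521,268),(221.5,268)],.008)[:,:2]
ex=(W[0]+W[1]-W[2]-W[3]); ey=(W[0]+W[3]-W[1]-W[2]); print('sizes',np.linalg.norm(ex)/2,np.linalg.norm(ey)/2)
y1=np.arctan2(ex[1],ex[0]); y2=np.arctan2(-ey[0],ey[1]); yaw=.163; print('yaw',y1,y2)
Rm=np.array([[np.cos(yaw),-np.sin(yaw)],[np.sin(yaw),np.cos(yaw)]])
o=W.mean(0)-Rm@[0.020,-0.1125]; print('seat',o,'knob',o+Rm@[.092,0])
def st(uv,z): return np.round((ray(p,uv,z)[:,:2]-o)@Rm*1000,1).tolist()
b=np.array(st([(221,71),(279,92)],.084)); print('bar',b,b.mean(0),'ang to -x', np.arctan2(-(b[1]-b[0])[1],-(b[1]-b[0])[0]))
print('tab',st([(311,104)],.054))
print('trig hinge, tip, sides',st([(463,181),(458.5,243),(453,215),(468,215)],.076))
print('grip L/R',st([(481,190),(517,190),(476,240),(513,240)],.066))
print('grip end',st([(490,280)],.066))
C=cloud(p); 
for n,uv in dict(trig=(460,225),grip=(496,225),barrel=(480,140),knob=(250,82)).items():
    w=C[uv[1],uv[0]]; print(n,np.round(w,4),np.round((w[:2]-o)@Rm*1000,1))
togo(o+Rm@[.092,0],.15,0)
E
```

```text
sizes 0.2115147832519655 0.3211185599187345
yaw 0.15957912739007757 0.16365656871480183
seat [0.53048464 0.00892604] knob [0.62126517 0.02385572]
bar [[ 98.9  19.8]
 [ 83.9 -24.8]] [91.4 -2.5] ang to -x 1.246357606830367
tab [[77.5, -49.2]]
trig hinge, tip, sides [[14.1, -178.4], [-40.2, -179.5], [-15.2, -172.5], [-15.1, -185.4]]
grip L/R [[5.3, -198.4], [5.3, -229.8], [-39.9, -198.6], [-39.8, -231.8]]
grip end [[-78.2, -215.3]]
trig [ 0.5355 -0.173   0.0734] [ -24.6 -180.3]
grip [ 0.5415 -0.2011  0.0794] [ -23.2 -209. ]
barrel [ 0.6078 -0.167   0.0842] [  47.7 -186.1]
knob [0.621  0.0218 0.0818] [91.4 -2. ]
travel [11.39 -5.82  9.99] turn -1.405 j6 1.19 tooly -1.405 z 0.2499
```

```bash
python3 -m pendant '{"travel":[[3,-1.5,1],[6,-3,2],[9,-4.5,4],[11.3,-5.8,6],[11.3,-5.8,8],[11.3,-5.8,10],[11.3,-5.8,10],[11.3,-5.8,10]],"turn":[-0.14,-0.28,-0.42,-0.56,-0.7,-0.84,-0.98,-1.12],"claw":[5,5,5,5,5,5,5,5]}'; python3 -m pendant '{"travel":[[0,0,0],[0,0,0],[0,0,0],[0,0,0],[0,0,0],[0,0,0],[0,0,0],[0,0,0]],"turn":[-0.12,-0.12,-0.12,-0.12,-0.12,-0.12,-0.12,-0.12],"claw":[5,5,5,5,5,5,5,5]}'; python3 - <<'E'
from h import *
togo((.621,.023),.062,-.162); print(read_state()['time'],read_state()['position'])
E
```

```text
time: 11.85
position: [0.6201, 0.0235, 0.149]
tool_rot: [-2.508, -1.89, 0.002]
force: [0.4, -0.1, -0.6]
gripper_width: 0.0503
grasp_force: 0.0
time: 12.65
position: [0.6205, 0.0234, 0.1499]
tool_rot: [-2.397, -2.03, -0.0]
force: [-0.4, 0.3, -0.6]
gripper_width: 0.05
grasp_force: 0.0
travel [-0.03  0.06  8.79] turn -0.003 j6 0.11 tooly -0.165 z 0.1499
12.65 [0.62045624 0.0234301  0.14992355]
```

```bash
python3 -m pendant '{"travel":[[0,0,2.5],[0,0,5],[0,0,7],[0,0,8.3],[0,0,8.8],[0,0,8.8],[0,0,8.8],[0,0,8.8]],"turn":[0,0,0,0,0,0,0,0],"claw":[5,5,5,5,5,5,5,5]}'; python3 -m pendant '{"travel":[[0,0,0],[0,0,0],[0,0,0],[0,0,0],[0,0,0],[0,0,0],[0,0,0],[0,0,0]],"turn":[0,0,0,0,0,0,0,0],"claw":[3,2,1,0.8,0.8,0.8,0.8,0.8]}'
```

```text
time: 13.45
position: [0.621, 0.0234, 0.0628]
tool_rot: [2.396, 2.03, 0.002]
force: [0.2, 0.6, -0.9]
gripper_width: 0.0498
grasp_force: 0.0
time: 14.25
position: [0.6208, 0.0233, 0.062]
tool_rot: [2.397, 2.031, 0.001]
force: [3.2, -0.1, -1.3]
gripper_width: 0.0129
grasp_force: 30.0
```

```bash
python3 -m pendant '{"travel":[[0,0,0],[0,0,0],[0,0,0],[0,0,0],[0,0,0],[0,0,0],[0,0,0],[0,0,0]],"turn":[0.12,0.25,0.38,0.51,0.64,0.77,0.9,1.03],"claw":[0.8,0.8,0.8,0.8,0.8,0.8,0.8,0.8]}'; python3 -m pendant '{"travel":[[0,0,0],[0,0,0],[0,0,0],[0,0,0],[0,0,0],[0,0,0],[0,0,0],[0,0,0]],"turn":[0.1,0.18,0.2,0.2,0.2,0.2,0.2,0.2],"claw":[0.8,0.8,0.8,0.8,0.8,0.8,0.8,0.8]}'; python3 -c "
from h import *
s=read_state();print(s['ft_torque'])"
```

```text
time: 15.05
position: [0.6205, 0.0235, 0.062]
tool_rot: [-3.088, -0.578, -0.0]
force: [1.4, 0.5, 0.2]
gripper_width: 0.013
grasp_force: 30.0
time: 15.85
position: [0.6205, 0.0235, 0.0619]
tool_rot: [-3.129, -0.276, -0.0]
force: [0.7, 4.6, 1.6]
gripper_width: 0.0131
grasp_force: 30.0
[ 0.81144232 -0.25575492 -0.09534   ]
```

```bash
python3 -m pendant '{"travel":[[0,0,0],[0,0,0],[0,0,0],[0,0,-1],[0,0,-4],[0,0,-8],[0,0,-10],[0,0,-10]],"turn":[0,0,0,0,0,0,0,0],"claw":[5,5,5,5,5,5,5,5]}'; python3 -m pendant '{"travel":[[-2.5,4,0],[-5,8,0],[-7.5,12,0],[-10,16,0],[-12,19,0],[-12.4,20.4,0],[-12.4,20.4,0],[-12.4,20.4,0]],"turn":[0.01,0.01,0.01,0.01,0.01,0.01,0.01,0.01],"claw":[9.1,9.1,9.1,9.1,9.1,9.1,9.1,9.1]}'; python3 - <<'E'
from h import *
p=viewer.camera('top'); cv2.imwrite('pics/t5.png',p['pixels'])
p=viewer.camera('wrist'); c=p['pixels']; cv2.imwrite('pics/w5.png',c)
togo((.5342,-.1987),.05,.163+np.pi/2); print(read_state()['time'],read_state()['position'])
E
```

```text
time: 16.65
position: [0.6222, 0.0232, 0.1659]
tool_rot: [3.129, 0.276, 0.009]
force: [1.0, 0.0, 0.0]
gripper_width: 0.0498
grasp_force: 0.0
time: 17.45
position: [0.5342, -0.1986, 0.1617]
tool_rot: [-3.13, -0.26, 0.0]
force: [-0.1, 0.8, 0.1]
gripper_width: 0.0914
grasp_force: 0.0
travel [-0.03  0.08 11.18] turn 0.004 j6 0.94 tooly -1.404 z 0.1618
17.55 [ 0.5343832  -0.19793794  0.16175103]
```

View pics/w5.png

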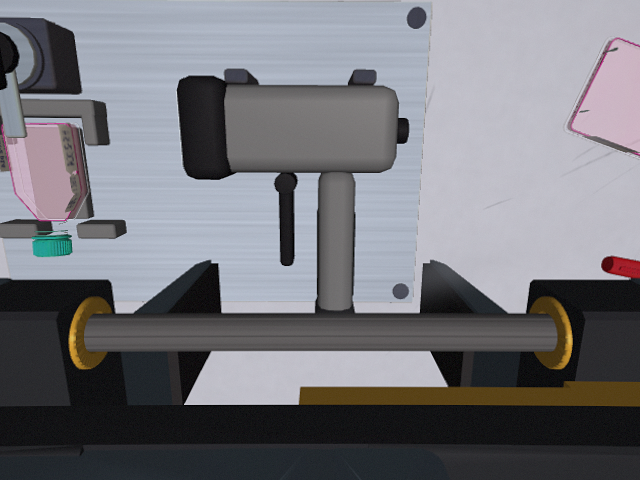

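The knob tab now lies over the flask at (12,100). The trigger runs from (286,183) to (287,265), and the grip spans columns 318-354. I'll check these in the tool frame.

```bash
python3 - <<'E'
from h import *
p=viewer.camera('wrist'); s=read_state(); M=R.from_rotvec(s['tool_rot']).as_matrix()
def t(uv,z): return np.round(((ray(p,uv,z)-s['position'])@M)[:,:2]*1000,1).tolist()
print('hinge,tip',t([(286,183),(287,265)],.076),'trig sides',t([(279.5,235),(294.5,235)],.076))
print('grip L,R',t([(318,240),(354,240)],.072),'barrel edge',t([(300,178)],.075))
E
```

```text
hinge,tip [[43.2, -22.6], [-11.1, -23.1]] trig sides [[9.4, -27.6], [9.4, -17.8]]
grip L,R [[5.0, -2.5], [5.0, 21.4]] barrel edge [[46.2, -13.8]]
```

```bash
python3 -m pendant '{"travel":[[0,0.3,3],[0,0.3,6],[0,0.3,9],[0,0.3,10.5],[0,0.3,11.1],[0,0.3,11.1],[0,0.3,11.1],[0,0.3,11.1]],"turn":[0,0,0,0,0,0,0,0],"claw":[9.1,9.1,9.1,9.1,9.1,9.1,9.1,9.1]}'; python3 -m pendant '{"travel":[[0,0,0],[0,0,0],[0,0,0],[0,0,0],[0,0,0],[0,0,0],[0,0,0],[0,0,0]],"turn":[0,0,0,0,0,0,0,0],"claw":[7,6,5,4.5,4,3.5,3,3]}'; python3 -c "
from h import *
s=read_state();print(s['ft_torque'],s['gripper_width'],s['position'],s['force'])"
```

```text
time: 18.4
position: [0.5352, -0.2022, 0.0519]
tool_rot: [3.13, 0.261, 0.002]
force: [-0.2, -0.4, 0.0]
gripper_width: 0.091
grasp_force: 0.0
time: 19.2
position: [0.5339, -0.2003, 0.0507]
tool_rot: [-3.128, -0.26, 0.002]
force: [0.6, 14.5, 5.4]
gripper_width: 0.0399
grasp_force: 28.1
[ 2.69326004 -0.09784106  0.11865526] 0.03990237933552692 [ 0.53388752 -0.20030363  0.05073025] [ 0.61728051 14.53698895  5.41381633]
```

```bash
python3 -m pendant '{"travel":[[0,0,0],[0,0,0],[0,0,0],[0,0,0],[0,0,0],[0,0,0],[0,0,0],[0,0,0]],"turn":[0,0,0,0,0,0,0,0],"claw":[3,3,3,3,3,3,3,3]}';python3 -m pendant '{"travel":[[0,0,0],[0,0,0],[0,0,0],[0,0,0],[0,0,0],[0,0,0],[0,0,0],[0,0,0]],"turn":[0,0,0,0,0,0,0,0],"claw":[9.1,9.1,9.1,9.1,9.1,9.1,9.1,9.1]}'; python3 -m pendant '{"travel":[[0,0,-2],[0,0,-5],[0,0,-9],[0,0,-13],[-1,0,-16],[-4,-3,-18],[-4,-7,-20],[-4,-9,-20]],"turn":[0,0,0,0,0,0,0,0],"claw":[9.1,9.1,9.1,9.1,9.1,9.1,9.1,9.1]}'; python3 - <<'E'
from h import *
p=viewer.camera('wrist'); cv2.imwrite('pics/w6.png',p['pixels'])
E
```

```text
time: 20.0
position: [0.5339, -0.2003, 0.0507]
tool_rot: [-3.128, -0.26, 0.002]
force: [0.2, 13.9, 4.5]
gripper_width: 0.04
grasp_force: 28.1
time: 20.8
position: [0.5346, -0.2022, 0.0509]
tool_rot: [3.131, 0.26, 0.0]
force: [-0.4, -0.1, 0.9]
gripper_width: 0.0909
grasp_force: 0.0
time: 21.6
position: [0.48, -0.1185, 0.2535]
tool_rot: [3.13, 0.26, 0.005]
force: [-0.7, 0.1, -1.5]
gripper_width: 0.091
grasp_force: 0.0
```

View pics/w6.png

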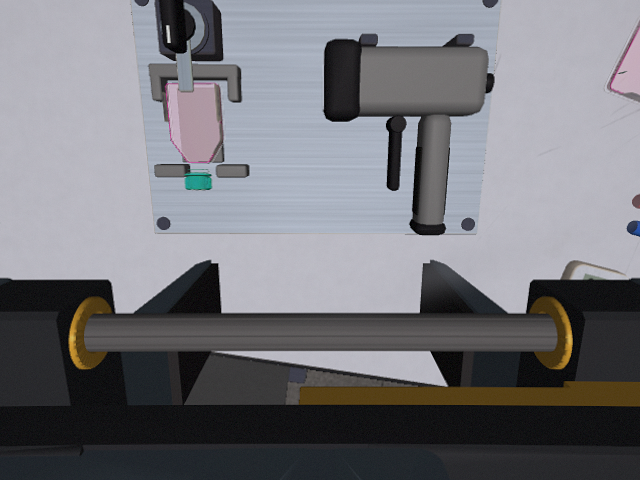

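The tab is over the seated flask at (185,75), the cap is at (198,181) and the trigger is back out at (394,155). Nothing is touching the robot, so I'll hand in.

```bash
python3 -c "
from h import *
print(workorder.finish_job())"
```

```text
the job is handed in; nothing more can be done
None
```

I handed the job in at about 22 s (limit 59 s); the hand-in returned no verdict. The last picture shows the flask seated with its cap through the gap, the tab over it and the trigger back out. I judged the full trigger squeeze from grip force and finger opening, as its angle isn't reported.

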